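Load the microscope kit rack in order

ROBOT

A 6-joint arm with a two-finger parallel gripper is mounted at the origin on a cart in front of the work surface, level with it; the furniture and walls round the work are solid. World frame = base frame: x ahead of the robot, y to its left, z up, the work surface at z = 0. Lengths are in m, angles in rad, forces in N, time in s.
With the tool pointing down it reaches from about 0.325 to 0.875 m from the base axis. Payload 4.4 kg.
Tool frame: the origin (TCP) lies midway between the tips of the shut fingers; the grasp point (between the pads) lies 19 mm behind it; z points along the fingers, y is the line along which they close (so a half turn about z gives the same grasp; the last joint's range is limited). The gripper opens to 85 mm and grips with 20 to 120 N. Pads are 22 mm wide; open, the fingers measure 114 mm over their backs; the gripper's body (76 mm by 85 mm) begins 54 mm behind the grasp point. The pads swing forward as they close: fully open they stand 13 mm farther back than shut.
Start: joints at [-1.306, 0.207, 1.542, -0, 1.393, -0.15], TCP at [0.232, -0.526, 0.231] pointing down, gripper open.
Joint ranges: [-2.73, 2.73], [-0.86, 2.22], [0.23, 2.46], [-1.11, 4.25], [0.08, 2.63], [-2.82, 2.82]. Speed limits (rad/s): [2.79, 2.79, 3.14, 3.14, 3.14, 3.14].

INTERFACE

Orientations are given as a unit quaternion [x, y, z, w].
In Python, from rig import readout, imaging, workorder gives the robot as it stands.
- The arm moves only by the shell command python3 -m jog 'ROWS' [FORCE]. ROWS is text: rows parted by semicolons, each of 7 numbers parted by spaces: the opening in per cent of the stroke, from 0 (shut) to 100 (fully open), then the shift along the tool's x, y, z in m, then the turn, a rotation vector about the tool's x, y, z in rad. A call has 1 to 5 rows; each row is the pose to reach, as a shift and turn from the pose commanded when the call began, along the tool's axes at that moment; what a row does not reach only later rows make up. A row lasts 1/8 s, in which the tool goes at most 62.5 mm and 10.7 degrees, less where a joint would pass 70% of its speed; a pose out of reach is approached as far as the arm can. A call with a gripper value outside its range is refused whole. The fingers move at their own pace and stop on an object; FORCE is the grip in N (left out, the last holds). Time passes only in rows, so rows that repeat a pose let the fingers close. It gives the time, the measured TCP pose, the force, the opening and the grip force at its end, in the units of the state.
- readout.get_state(): the state, without advancing time (a new reading comes with each control period).
- imaging.snapshot(name): name is "scene" or "top" or "wrist"; returns a dict with "image" (420x560x3 uint8, red, green, blue), "fx", "fy", "cx", "cy" (pixels), "dist" ([k1, k2, p1, p2, k3] as OpenCV has them; the pictures are not rectified), "extrinsics" (4x4, takes a point from world to camera coordinates). Camera axes: x right, y up, looking along -z (the intrinsics and any distortion apply to the point x, -y, -z); pixel columns grow to the right and rows downward; lengths in m; the calibration is good to about 2 mm. A picture is of the moment at which its call begins. There is no depth.
- workorder.close_job(): hands the job in; it is judged then, once.
The state is a dict: "clock": time; "q": joint angles; "qvel": joint speeds; "joint_torque": joint torques, N m; "eef_pos": TCP position; "orientation": TCP orientation; "force": force on the tool from outside, world axes, zero at the start; "moment": the same for the moment, N m; "opening": finger opening in m; "grip_force": force on a finger pad.
Only numpy, scipy, OpenCV 4.12 (cv2) and the standard library are available. Lean on these libraries where they do the work, as an engineer would, in place of code of your own. Each camera call takes 0.05 s, during which the arm holds its last target. There are 200 camera calls.

TASK

Load the light grey three-pocket rack in its numbered order, starting at the pocket with one dot, next to the carrying tab: first the small bottle in pocket one, then the tall dropper bottle in pocket two, and last the wide screw-top can in pocket three. Set each one down upright, fully in its pocket, without dropping or tossing it. Leave the brown bottle and the rock sample where they are.

Things in the scene. Friction and masses are not known exactly. Their poses are not given: they have to be found in the camera images.
- rack: Light grey plastic rack fixed to the desk: a plate 82 x 200 mm, 14 mm high, with three round pockets in a row along its y axis, 64 mm apart. Origin: centre of the underside; z up. A flat carrying tab (36 mm wide, 25 mm long, top 12 mm high) sticks out of its +y end. Along the -x edge of the top each pocket has its number as 10 mm black dots: one, two or three.
- pocket_1 (a point): Centre of the mouth of pocket 1 (one dot, next to the tab), level with the rack's top, 14 mm above the desk. Every pocket is a plain round recess 46 mm wide and 8 mm deep, so its floor is 6 mm above the desk. Axes as the rack's.
- pocket_2 (a point): Centre of the mouth of pocket 2 (two dots, the middle one); same size as pocket 1.
- pocket_3 (a point): Centre of the mouth of pocket 3 (three dots, the end away from the tab); same size as pocket 1.
- small_bottle: Small squat white bottle with a screw cap, 38 mm high; the body is a straight cylinder 24 mm in diameter up to 21 mm, then a shoulder to 27 mm; the cap 14 mm in diameter. Loose, standing. Origin: centre of its underside, z up. About 30 g.
- tall_bottle: Tall white dropper bottle, 66 mm high, with a narrow pointed cap; the body is 28 mm in diameter and straight up to 37 mm, then a shoulder to 46 mm. Loose, standing. Origin: centre of its underside, z up. About 50 g.
- lens_can: Wide grey can with a black screw lid, 55 mm high; the body is 35 mm in diameter up to 40 mm, the lid 36.4 mm. Loose, standing. Origin: centre of its underside, z up. About 60 g.
- brown_bottle: Bystander: brown bottle with a black cap, 32 mm in diameter, 70 mm high, loose, behind the others. Origin: centre of its underside. Not to be moved.
- rock: Bystander: dark grey rock sample, 48 x 62 x 34 mm, loose, behind the others. Origin: centre of its underside. Not to be moved.

How it is judged:
By the outcome, as a careful person would: the job done as asked, in the order asked, and still so for the second after the job is handed in, with the robot touching nothing.
It also fails if it takes over 67 s, if anything falls off the work surface, if the arm or the gripper's body presses on something with over 40 N, if the wrist force passes 120 N, or if a joint passes its speed limit or range.

## Working session

There is one attempt and no reset: what is moved stays moved. The work goes in short steps, Python scripts to look and compute and a shell command to move; the robot and the scene stay as the last step left them, time stands still between calls to the robot, and variables do not carry over. Pictures are saved under pics/ and viewed, at most 10 in all, crops included, and the job is handed in when it is done.

```bash
mkdir -p pics; ls; python3 - <<'E'
from rig import readout, imaging
import cv2
for n in("top","scene"):
    s=imaging.snapshot(n); cv2.imwrite(f"pics/{n}0.png",s["image"][:,:,::-1]); print(n,s["fx"],s["cx"],s["cy"],s["dist"],s["extrinsics"])
print(readout.get_state())
E
```

```text
pics
top 530.6315423767996 277.9135075499698 214.58484881128115 [-0.11497422  0.          0.          0.          0.        ] [[-0.01575899 -0.99944462  0.0293616  -0.06533483]
 [ 0.98826017 -0.01110614  0.15237612 -0.5481182 ]
 [-0.1519654   0.03141819  0.98788634 -0.9414055 ]
 [ 0.          0.          0.          1.        ]]
scene 460.66183683020523 280.8987989069581 206.09773676879547 [0.00487716 0.         0.         0.         0.        ] [[ 0.56095618 -0.82783295 -0.00455809 -0.3801405 ]
 [ 0.53666563  0.35945204  0.76340306 -0.31848764]
 [-0.63033179 -0.43068184  0.64590633 -0.54830095]
 [ 0.          0.          0.          1.        ]]
{'clock': 0.1, 'q': array([-1.30550219e+00,  2.07386214e-01,  1.54280718e+00, -3.71015191e-05,
        1.39352154e+00, -1.50507147e-01]), 'qvel': array([ 0.00035812, -0.00086052, -0.00408789,  0.0007592 , -0.00245523,
       -0.00108962]), 'joint_torque': array([-2.29369443e-04, -3.84094119e+01, -2.92545801e+01, -1.44064275e-04,
        4.90737904e-03, -1.19083478e-05]), 'eef_pos': array([ 0.23204814, -0.52534394,  0.23021454]), 'orientation': array([ 9.78465161e-01,  2.06409307e-01, -7.90956170e-05, -1.05834599e-03]), 'force': array([ 0.63377309,  0.06669661, -0.60413043]), 'moment': array([ 0.00989862,  0.02870064, -0.00240238]), 'grip_force': 0.0, 'opening': 0.08516600983168633}
```

View pics/top0.png

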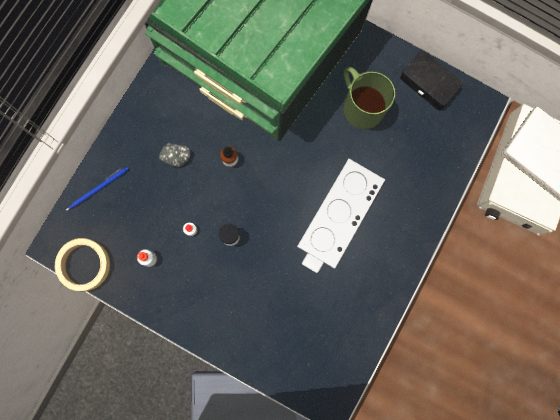

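View pics/scene0.png

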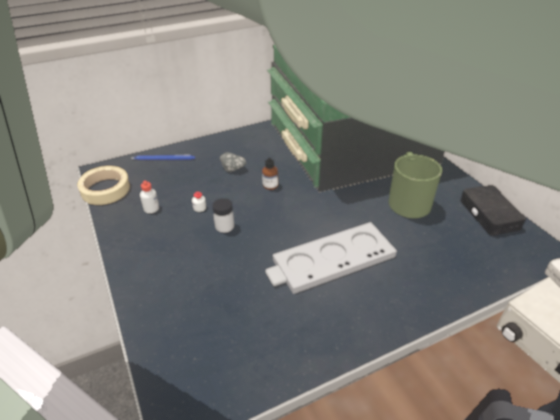

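The top view shows the rack with pockets 1, 2 and 3 near (323,239), (339,211) and (355,183). The small bottle is at (190,229), the tall bottle at (147,258), the can at (229,235), the brown bottle at (229,157) and the rock at (175,155). The scene view agrees: tall bottle (150,197), small (199,202), can (223,216).

```bash
cat > h.py <<'E'
import numpy as np, cv2
from rig import readout, imaging
from scipy.spatial.transform import Rotation as R
def ray(s,u,v):
    K=np.array([[s["fx"],0,s["cx"]],[0,s["fy"],s["cy"]],[0,0,1]])
    x,y=cv2.undistortPoints(np.array([[[u,v]]],float),K,np.array(s["dist"]))[0,0]
    E=np.array(s["extrinsics"]); r=E[:3,:3]
    return -r.T@E[:3,3], r.T@np.array([x,-y,-1])
def plane(s,u,v,z):
    o,d=ray(s,u,v); return o+d*(z-o[2])/d[2]
def tri(a,b):
    A=[];c=[]
    for o,d in (a,b):
        d=d/np.linalg.norm(d); P=np.eye(3)-np.outer(d,d); A.append(P); c.append(P@o)
    return np.linalg.lstsq(np.vstack(A),np.hstack(c),rcond=None)[0]
def blobs(m,amin=8,amax=1e9):
    n,l,st,c=cv2.connectedComponentsWithStats(m.astype(np.uint8))
    return [(c[i].round(1),int(st[i,4]),l==i) for i in range(1,n) if amin<=st[i,4]<=amax]
E
python3 - <<'E'
from h import *
S={n:imaging.snapshot(n) for n in("top","scene")}
for n,s in S.items():
    im=s["image"].astype(int); r,g,b=im[...,0],im[...,1],im[...,2]
    red=(r>120)&(r>1.8*g)&(r>1.8*b)
    z=[(c,a) for c,a,_ in blobs(red,8,200)]; print(n,"red",z)
    if n=="top":
        for c,a in z: print(c,plane(s,*c,.034)[:2].round(4),plane(s,*c,.055)[:2].round(4))
    hsv=cv2.cvtColor(s["image"],cv2.COLOR_RGB2HSV)
    w=(hsv[...,2]>140)&(hsv[...,1]<40)
    for c,a,m in blobs(w,20):
        if n=="top" and 290<c[0]<400 and a>1000:
            u=m.astype(np.uint8); u=cv2.morphologyEx(u,cv2.MORPH_CLOSE,np.ones((9,9)))
            core=cv2.morphologyEx(u,cv2.MORPH_OPEN,cv2.getStructuringElement(cv2.MORPH_ELLIPSE,(31,31)))
            cn=max(cv2.findContours(core,0,2)[0],key=cv2.contourArea)
            box=cv2.boxPoints(cv2.minAreaRect(cn)); 
            W=np.array([plane(s,*p,.014) for p in box])
            print("rack",c,a,box.tolist(),W[:,:2].round(4).tolist(),"ctr",W.mean(0),"sides",np.linalg.norm(W[0]-W[1]),np.linalg.norm(W[1]-W[2]))
            k=cv2.fillPoly(np.zeros(u.shape,np.uint8),[box.astype(int)],1)>0
            for cc,aa,_ in blobs(k&(hsv[...,2]<70),5,80): print("dot",cc,aa,plane(s,*cc,.014)[:2].round(4))
        elif a<3000: print(n,"white",c,a)
    # can lid, black
    dk=hsv[...,2]<28
    for c,a,_ in blobs(dk,60,700): print(n,"dark",c,a, plane(s,*c,.055)[:2].round(4) if n=="top" else "")
E
python3 - <<'E'
import cv2
a=cv2.imread('pics/top0.png')[140:290,110:310]; b=cv2.imread('pics/scene0.png')[140:290,110:310]
c=cv2.resize(cv2.vconcat([a[:,:],b]),None,fx=2,fy=2,interpolation=cv2.INTER_CUBIC); 
c=cv2.resize(cv2.hconcat([a,b]),(800,300),interpolation=cv2.INTER_CUBIC); cv2.imwrite('pics/crop.png',c)
E
```

```text
top red [(array([224.6, 157.9]), 34), (array([188.4, 227.8]), 37), (array([142.4, 255.9]), 68)]
[224.6 157.9] [0.6588 0.0267] [0.6532 0.0253]
[188.4 227.8] [0.5255 0.0941] [0.5228 0.0912]
[142.4 255.9] [0.474  0.1792] [0.4724 0.1745]
top white [513.7  24.7] 1134
top white [215.4  84.8] 45
top white [74.8 77.9] 24
top white [208.4  93.8] 24
top white [169.4 152.3] 35
top white [181.9 148.4] 22
top white [183.1 155. ] 30
rack [338.8 215.8] 4585 [[292.6615295410156, 253.09228515625], [347.3692321777344, 157.35382080078125], [385.3846130371094, 179.076904296875], [330.6769104003906, 274.81536865234375]] [[0.4776, -0.1004], [0.6634, -0.2114], [0.6194, -0.2847], [0.4355, -0.1715]] ctr [ 0.54899034 -0.19200683  0.014     ] sides 0.2164526513089981 0.08546583509891435
dot [375.  186.7] 7 [ 0.6044 -0.2634]
dot [372.2 192. ] 6 [ 0.5939 -0.2574]
top white [490.9 216.8] 20
top white [189.5 229.4] 91
top white [147.  258.4] 130
top white [ 18.9 270.3] 25
top white [ 15.3 300.5] 25
top dark [6.2 8.5] 110 [0.9749 0.4729]
top dark [11.9 17.5] 211 [0.9537 0.4582]
top dark [19.  24.8] 265 [0.9365 0.4413]
top dark [38.2 13.7] 161 [0.9593 0.4033]
top dark [68.4 13.5] 116 [0.9569 0.3404]
top dark [51.1 22.9] 69 [0.9375 0.3744]
top dark [ 7.1 58.9] 76 [0.8629 0.4586]
top dark [433.1 101.6] 67 [ 0.7641 -0.3775]
top dark [ 15.4 151.9] 349 [0.6714 0.4245]
scene red [(array([145.7, 185.8]), 63), (array([197.4, 194.4]), 34)]
scene white [26.1  1.7] 111
scene white [82.8  3.8] 332
scene white [103.3  11.1] 975
scene white [117.6  19.1] 1111
scene white [25.7 11.9] 66
scene white [232.7 159.5] 158
scene white [269.9 181.9] 141
scene white [148.7 200.9] 328
scene white [198.6 203.8] 170
scene white [474.5 210.8] 29
scene white [  4.7 230.7] 110
scene white [223.5 222.4] 285
scene white [508.5 334. ] 102
scene white [137.4 406.8] 41
scene white [539.9 415.9] 136
```

View pics/crop.png

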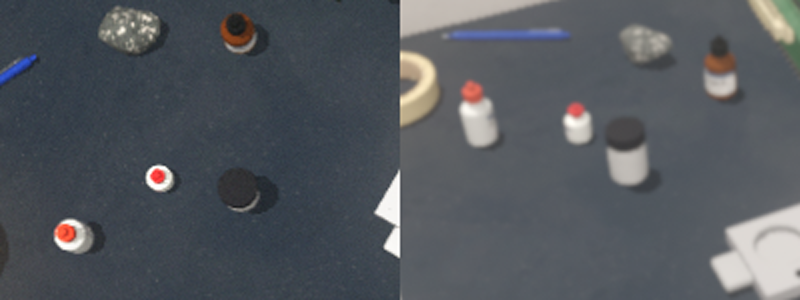

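```bash
python3 - <<'E'
from h import *
S={n:imaging.snapshot(n) for n in("top","scene")}
s=S["top"]
A=ray(s,188.4,227.8);B=ray(S["scene"],197.4,194.4);print("small cap",tri(A,B))
A=ray(s,142.4,255.9);B=ray(S["scene"],145.7,185.8);print("tall cap",tri(A,B))
hsv=cv2.cvtColor(s["image"],cv2.COLOR_RGB2HSV); V=hsv[...,2]
w=(V>115)&(hsv[...,1]<60)
m=[m for c,a,m in blobs(w,1000) if 300<c[0]<380 and 180<c[1]<260][0].astype(np.uint8)
cn=max(cv2.findContours(m,cv2.RETR_EXTERNAL,cv2.CHAIN_APPROX_NONE)[0],key=cv2.contourArea)
W=np.array([plane(s,*p[0],.014)[:2] for p in cn])
rc=cv2.minAreaRect((W*1000).astype(np.float32)); print("rect w/tab",rc,cv2.boxPoints(rc).round(1).tolist())
f=cv2.fillPoly(np.zeros_like(m),[cn],1)
for c,a,_ in blobs((f>0)&(V<120),3,80): print("dot",c,a,plane(s,*c,.014)[:2].round(4))
# black lid
for c,a,mm in blobs(((V[205:265,205:255]<36)),30): print("lid",c+[205,205],a)
roi=lambda x,y,h:print(V[y-h:y+h:2,x-h:x+h:2])
roi(229,235,16)
E
python3 - <<'E'
import cv2
a=cv2.imread('pics/top0.png')[150:285,285:395]
cv2.imwrite('pics/rack.png',cv2.resize(a,None,fx=4,fy=4,interpolation=cv2.INTER_CUBIC))
E
```

```text
small cap [0.52586028 0.0940609  0.03307449]
tall cap [0.47241535 0.17470925 0.05397715]
rect w/tab ((544.8491821289062, -189.54554748535156), (84.4022216796875, 227.07261657714844), 58.78999328613281) [[425.8999938964844, -166.8000030517578], [620.0999755859375, -284.5], [663.7999877929688, -212.3000030517578], [469.6000061035156, -94.5999984741211]]
dot [374.7 186.5] 14 [ 0.6048 -0.2628]
dot [371.8 192.3] 15 [ 0.5933 -0.2566]
dot [368.5 197.9] 15 [ 0.5824 -0.2496]
dot [357.3 217.5] 14 [ 0.5443 -0.2262]
dot [354.1 223.1] 18 [ 0.5335 -0.2196]
dot [339.5 248.9] 15 [ 0.4843 -0.1898]
[[ 79  74  75  76  74  81  70  77  85  77  76  72  76  76  75  73]
 [ 77  74  79  82  79  74  77  76  78  77  78  77  76  76  77  77]
 [ 76  76  77  77  78  75  73  76  68  76  71  77  75  75  76  72]
 [ 82  75  77  76  73  56  51  53  52  52  59  70  77  75  71  73]
 [ 77  78  76  77  62  51  52  54  52  49  51  54  63  77  71  71]
 [ 77  75  75  62  56  53  55  54  53  54  48  52  45  47  51  53]
 [ 75  76  78  59  55  54  52  55  56  53  56  53  45  47  53  51]
 [ 79  73  79  57  56  53  54  54  50  55  50  48  51  44  53  52]
 [ 81  77  78  60  58  49  55  54  57  54  52  51  53  57  48  49]
 [ 75  79  76  66  53  55  53  54  54  55  51  53  45  81  52  49]
 [ 75  76  74  75  58  51  58  57  52  54  52  49  79  77  50  50]
 [ 77  79  78  77  65  52  55  55  56  51  49  59 119  49  45  52]
 [ 77  77  71  77  75  81  87  38  35  41 110 127  67  53  52  50]
 [ 76  74  75  78  75  73  73  95 118 115  83  49  48  47  47  62]
 [ 74  76  74  75  78  74  73  69  72  74  72  69  76  73  69  77]
 [ 72  72  75  75  73  74  74  72  70  73  74  73  76  71  70  72]]
```

View pics/rack.png

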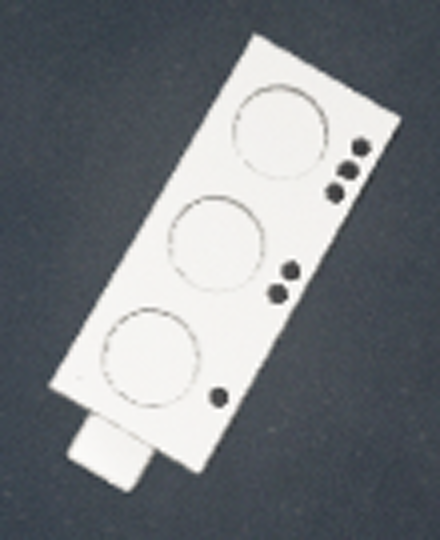

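The rim circles sit at crop pixels (280,132), (216,244) and (150,357), with three, two and one dots beside them; the tab is at the one-dot end.

```bash
cat >> h.py <<'E'
Y=np.array([.521,.853,0]);Y/=np.linalg.norm(Y); Z=np.array([0,0,-1.]); TR=R.from_matrix(np.c_[np.cross(Y,Z),Y,Z])
def to(p):
    st=readout.get_state(); r=R.from_quat(st["orientation"])
    print(st["clock"],"shift",r.inv().apply(np.array(p)-st["eef_pos"]).round(4),"turn",(r.inv()*TR).as_rotvec().round(3))
E
python3 - <<'E'
from h import *
s=imaging.snapshot("top")
for n,u,v in(("p3",354.6,182.6),("p2",338.6,210.6),("p1",322.1,238.9)): print(n,plane(s,u,v,.014).round(4))
print("can",plane(s,228.7,234,.055).round(4))
c=imaging.snapshot("scene"); print("can scene", plane(c,222.8,206,.055).round(4))
to([.526,.094,.20])
E
```

```text
p3 [ 0.6128 -0.2237  0.014 ]
p2 [ 0.5581 -0.1905  0.014 ]
p1 [ 0.5039 -0.1571  0.014 ]
can [0.5106 0.0178 0.055 ]
can scene [0.5075 0.012  0.055 ]
0.4 shift [ 0.5191 -0.4484  0.0313] turn [-0.    -0.    -2.178]
```

```bash
python3 -m jog '55 .042 -.036 0 0 0 -.18; 55 .084 -.072 0 0 0 -.36; 55 .126 -.108 0 0 0 -.54; 55 .168 -.144 0 0 0 -.72; 55 .21 -.18 0 0 0 -.9'; python3 -c "
from h import *
to([.526,.094,.2])"
```

```text
clock: 1.02
eef_pos: [0.3522, -0.275, 0.2316]
orientation: [0.79, 0.614, 0.0, 0.0]
force: [0.1, -1.1, 0.0]
opening: 0.0471
grip_force: 0.0
1.025 shift [0.4005 0.0772 0.0315] turn [ 1.000e-03  1.000e-03 -1.272e+00]
```

```bash
python3 -m jog '55 .055 .01 0 0 0 -.18; 55 .11 .02 0 0 0 -.36; 55 .165 .03 0 0 0 -.54; 55 .22 .04 0 0 0 -.72; 55 .275 .05 0 0 0 -.9'; python3 -c "
from h import *
to([.526,.094,.15])"
```

```text
clock: 1.65
eef_pos: [0.4701, -0.0213, 0.2317]
orientation: [0.444, 0.896, 0.0, 0.001]
force: [0.9, -0.5, 0.0]
opening: 0.0469
grip_force: 0.0
1.65 shift [0.0579 0.1143 0.0817] turn [ 0.     0.001 -0.371]
```

```bash
python3 -m jog '55 .02 .038 .01 0 0 -.13; 55 .04 .076 .03 0 0 -.26; 55 .058 .114 .05 0 0 -.371; 55 .058 .114 .05 0 0 -.371'; python3 -c "
from h import *
to([.526,.094,.10])
s=imaging.snapshot('wrist');cv2.imwrite('pics/w1.png',s['image'][:,:,::-1])
for p in ([.526,.094,.036],[.5106,.0178,.055],[.4724,.1747,.054]):
    E=s['extrinsics'];c=E[:3,:3]@np.array(p)+E[:3,3];print(s['cx']+s['fx']*c[0]/-c[2],s['cy']-s['fy']*c[1]/-c[2])"
```

```text
clock: 2.15
eef_pos: [0.5248, 0.094, 0.1792]
orientation: [0.272, 0.962, -0.0, -0.002]
force: [-0.8, -0.5, 0.8]
opening: 0.0472
grip_force: 0.0
2.15 shift [-0.0013  0.0007  0.0792] turn [-0.002 -0.004 -0.003]
283.08311155650216 198.93817542966107
203.8048337259956 232.57983417589173
333.8728772854286 100.29452707423589
```

View pics/w1.png

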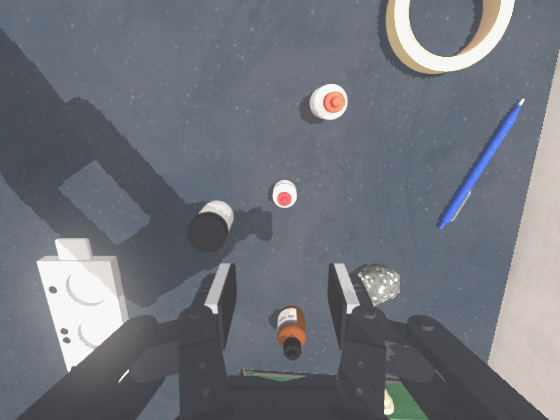

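The wrist view shows the small cap at (284,199), right where the estimate predicted it. The tall tip is at (336,103) and the can lid at (208,232), both within 4 px of prediction.

```bash
python3 -m jog '55 -.001 .001 .05 .0 0 0; 55 -.001 .001 .1 0 0 0; 55 -.001 .001 .14 0 0 0; 55 -.001 .001 .16 0 0 0; 55 -.001 .001 .169 0 0 0' 25; python3 -m jog '20 0 0 0 0 0 0;20 0 0 0 0 0 0;20 0 0 0 0 0 0; 20 0 0 0 0 0 0;20 0 0 0 0 0 0'
```

```text
clock: 2.82
eef_pos: [0.5265, 0.091, 0.0118]
orientation: [0.275, 0.961, -0.0, -0.0]
force: [-0.3, -0.9, 0.1]
opening: 0.0468
grip_force: 0.0
clock: 3.45
eef_pos: [0.5281, 0.0922, 0.0134]
orientation: [0.274, 0.962, 0.0, 0.001]
force: [-0.1, -0.2, 5.3]
opening: 0.0225
grip_force: 25.3
```

```bash
python3 -m jog '20 0 0 -.02 0 0 0;20 0 0 -.06 0 0 0;20 0 0 -.1 0 0 0; 20 0 0 -.11 0 0 0;20 0 0 -.11 0 0 0'; python3 -c "
from h import *
to([.504,-.157,.12])"
```

```text
clock: 4.08
eef_pos: [0.527, 0.0922, 0.1222]
orientation: [0.274, 0.962, 0.0, 0.0]
force: [-0.7, 0.1, -0.5]
opening: 0.0222
grip_force: 24.7
4.075 shift [-0.1118 -0.224   0.0022] turn [ 0.     0.    -0.006]
```

```bash
python3 -m jog '20 -.022 -.045 0 0 0 0;20 -.045 -.09 0 0 0 0;20 -.07 -.14 0 0 0 0; 20 -.095 -.19 0 0 0 0;20 -.112 -.224 0 0 0 0'; python3 -m jog '20 0 0 0 0 0 0'; python3 -c "
from h import *
to([.504,-.157,.05])
s=imaging.snapshot('wrist');a=s['image'][:,:,::-1]
t=imaging.snapshot('scene')['image'][:,:,::-1]
cv2.imwrite('pics/w2.png',cv2.resize(cv2.hconcat([a[100:],t[100:]]),(800,229)))
def pr(p):
    E=s['extrinsics'];c=E[:3,:3]@np.array(p)+E[:3,3];return(s['cx']+s['fx']*c[0]/-c[2],s['cy']-s['fy']*c[1]/-c[2])
for p in ([.504,-.157,.014],[.558,-.1905,.014],[.613,-.224,.014]):print(pr(p))
cv2.imwrite('pics/w2.png',a)"
```

```text
clock: 4.7
eef_pos: [0.5022, -0.1588, 0.1197]
orientation: [0.275, 0.962, 0.0, -0.002]
force: [0.8, 0.8, -0.8]
opening: 0.022
grip_force: 24.8
clock: 4.82
eef_pos: [0.5025, -0.1591, 0.1199]
orientation: [0.276, 0.961, 0.0, -0.002]
force: [-0.1, 0.7, -0.2]
opening: 0.0223
grip_force: 24.8
4.825 shift [-0.0004  0.0026  0.0699] turn [-0.001 -0.004 -0.011]
(np.float64(285.4201052247398), np.float64(210.44166241541853))
(np.float64(285.3933272862768), np.float64(277.35912006444045))
(np.float64(285.9145831945493), np.float64(335.98213705731905))
```

View pics/w2.png

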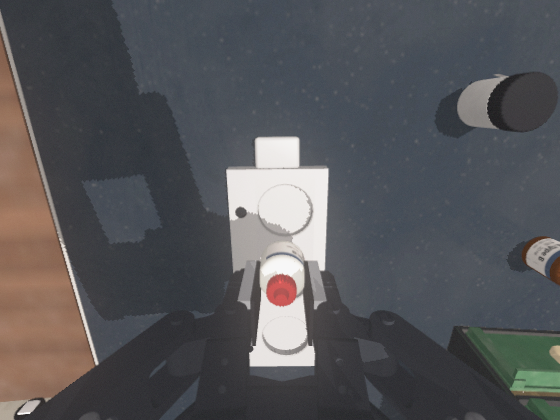

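The wrist view shows pocket 1 at (285,209), matching the prediction of (285,210), with the bottle held centred between the fingers at (281,290).

```bash
python3 -m jog '20 0 .002 .045 0 0 0;20 0 .002 .075 0 0 0;20 0 .002 .09 0 0 0;20 0 .002 .097 0 0 0;20 0 .002 .1 0 0 0'; python3 -m jog '20 0 0 .002 0 0 0;20 0 0 .003 0 0 0;20 0 0 .004 0 0 0; 20 0 0 .004 0 0 0'
```

```text
clock: 5.55
eef_pos: [0.5059, -0.1554, 0.0226]
orientation: [0.274, 0.962, -0.0, 0.001]
force: [0.3, 0.5, -0.9]
opening: 0.0218
grip_force: 24.8
clock: 6.05
eef_pos: [0.5059, -0.1559, 0.0195]
orientation: [0.274, 0.962, -0.0, 0.001]
force: [-1.0, 0.9, 5.5]
opening: 0.0219
grip_force: 25.2
```

```bash
python3 -m jog '35 0 0 0 0 0 0;45 0 0 0 0 0 0;55 0 0 0 0 0 0;55 0 0 0 0 0 0'; python3 -m jog '55 0 0 -.02 0 0 0;55 0 0 -.06 0 0 0;55 0 0 -.11 0 0 0; 55 0 0 -.13 0 0 0; 55 0 0 -.13 0 0 0'; python3 -c "
from h import *
to([.4724,.1747,.15])"
```

```text
clock: 6.55
eef_pos: [0.5051, -0.1555, 0.0181]
orientation: [0.274, 0.962, 0.0, -0.0]
force: [-0.2, 0.1, 0.0]
opening: 0.0469
grip_force: 0.0
clock: 7.18
eef_pos: [0.5068, -0.1563, 0.1504]
orientation: [0.274, 0.962, -0.0, 0.002]
force: [-0.7, 0.0, 0.0]
opening: 0.0472
grip_force: 0.0
7.175 shift [ 0.2036  0.2632 -0.0005] turn [ 0.     0.005 -0.006]
```

```bash
python3 -m jog '55 .03 .039 0 0 0 0;55 .065 .084 0 0 0 0;55 .1 .13 0 0 0 0;55 .135 .175 0 0 0 0;55 .17 .22 0 0 0 0'; python3 -m jog '55 .02 .026 0 0 0 0;55 .034 .043 0 0 0 0;55 .034 .043 0 0 0 0'; python3 -c "
from h import *
to([.4724,.1747,.016])
s=imaging.snapshot('top');im=s['image'].astype(int);r,g,b=im[...,0],im[...,1],im[...,2]
print([(c,a,plane(s,*c,.033)) for c,a,_ in blobs((r>120)&(r>1.8*g)&(r>1.8*b),8,200)])
s=imaging.snapshot('wrist');im=s['image'].astype(int);r,g,b=im[...,0],im[...,1],im[...,2]
print([(c,a,plane(s,*c,.054)) for c,a,_ in blobs((r>120)&(r>1.8*g)&(r>1.8*b),20)])
"
```

```text
clock: 7.8
eef_pos: [0.4749, 0.1226, 0.1463]
orientation: [0.274, 0.962, -0.001, -0.001]
force: [1.0, 0.2, -0.7]
opening: 0.0469
grip_force: 0.0
clock: 8.18
eef_pos: [0.4687, 0.1765, 0.1463]
orientation: [0.272, 0.962, -0.001, -0.002]
force: [-0.0, 0.1, 0.7]
opening: 0.0469
grip_force: 0.0
8.175 shift [-0.0044  0.0008  0.1303] turn [-0.002 -0.003 -0.004]
[(array([224.7, 157.7]), 37, array([0.65947709, 0.02661292, 0.033     ])), (array([322.6, 237.9]), 37, array([ 0.50371685, -0.15587001,  0.033     ])), (array([144.2, 253.9]), 19, array([0.47776312, 0.1761116 , 0.033     ]))]
[(array([283.3, 212.3]), 80, array([0.46720868, 0.17738563, 0.054     ])), (array([283.2, 224.4]), 127, array([0.47591483, 0.17194256, 0.054     ])), (array([ 36.4, 389.5]), 156, array([ 0.49710657, -0.12990026,  0.054     ]))]
```

```bash
python3 -m jog '55 -.002 .001 .04 .0 0 0; 55 -.002 .001 .08 0 0 0; 55 -.002 .001 .11 0 0 0; 55 -.002 .001 .125 0 0 0; 55 -.002 .001 .131 0 0 0' 25; python3 -m jog '20 0 0 0 0 0 0;20 0 0 0 0 0 0;20 0 0 0 0 0 0; 20 0 0 0 0 0 0;20 0 0 0 0 0 0';python3 -m jog '20 0 0 -.02 0 0 0;20 0 0 -.06 0 0 0;20 0 0 -.1 0 0 0; 20 0 0 -.13 0 0 0;20 0 0 -.13 0 0 0'; python3 -c "
from h import *
to([.558,-.1905,.145])"
```

```text
clock: 8.9
eef_pos: [0.4724, 0.1745, 0.0165]
orientation: [0.274, 0.962, -0.0, -0.001]
force: [-0.1, -0.4, 0.5]
opening: 0.0468
grip_force: 0.0
clock: 9.52
eef_pos: [0.4732, 0.1755, 0.018]
orientation: [0.274, 0.962, 0.0, 0.001]
force: [-0.3, 0.3, 3.0]
opening: 0.0275
grip_force: 25.0
clock: 10.15
eef_pos: [0.4749, 0.1758, 0.15]
orientation: [0.274, 0.962, 0.001, 0.003]
force: [0.0, 0.3, -0.8]
opening: 0.0278
grip_force: 24.8
10.15 shift [-0.2636 -0.2676  0.0051] turn [ 0.004  0.005 -0.006]
```

```bash
python3 -m jog '20 -.03 -.03 0 0 0 0;20 -.07 -.072 0 0 0 0;20 -.112 -.114 0 0 0 0; 20 -.154 -.156 0 0 0 0;20 -.196 -.199 0 0 0 0'; python3 -m jog '20 -.038 -.039 0 0 0 0;20 -.067 -.0685 0 0 0 0;20 -.067 -.0685 0 0 0 0';  python3 -c "
from h import *
to([.558,-.1905,.145])
s=imaging.snapshot('wrist');cv2.imwrite('pics/w3.png',s['image'][:,:,::-1])"
```

```text
clock: 10.78
eef_pos: [0.5334, -0.0985, 0.1452]
orientation: [0.274, 0.962, 0.0, -0.002]
force: [-0.1, 0.1, -0.8]
opening: 0.0277
grip_force: 24.9
clock: 11.15
eef_pos: [0.5546, -0.1933, 0.1452]
orientation: [0.276, 0.961, 0.0, -0.001]
force: [0.1, 0.5, -0.4]
opening: 0.0279
grip_force: 24.9
11.15 shift [-0.0014  0.0042  0.0002] turn [-0.001 -0.002 -0.011]
```

View pics/w3.png

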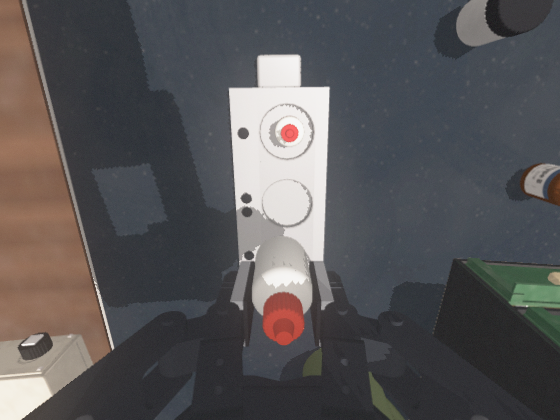

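Small bottle is upright and centred in pocket 1 at (288,132). Pocket 2 is at (286,203), and the tall bottle is held upright near (283,300).

```bash
python3 -m jog '20 0 .003 .045 0 0 0;20 0 .003 .085 0 0 0;20 0 .003 .105 0 0 0;20 0 .003 .115 0 0 0;20 0 .003 .118 0 0 0'; python3 -m jog '20 0 0 .002 0 0 0;20 0 0 .004 0 0 0;20 0 0 .006 0 0 0; 20 0 0 .006 0 0 0'
```

```text
clock: 11.82
eef_pos: [0.5573, -0.1879, 0.0295]
orientation: [0.274, 0.962, -0.0, 0.0]
force: [-0.2, 0.2, -0.5]
opening: 0.0278
grip_force: 24.9
clock: 12.32
eef_pos: [0.5574, -0.1884, 0.024]
orientation: [0.274, 0.962, -0.0, 0.001]
force: [-0.5, 0.3, 2.6]
opening: 0.0278
grip_force: 25.1
```

Contact at 2.6 N; releasing and going to the can.

```bash
python3 -m jog '38 0 0 0 0 0 0;48 0 0 0 0 0 0;60 0 0 0 0 0 0;60 0 0 0 0 0 0'; python3 -m jog '60 0 0 -.02 0 0 0;60 0 0 -.06 0 0 0;60 0 0 -.11 0 0 0; 75 0 0 -.14 0 0 0; 75 0 0 -.14 0 0 0'; python3 -c "
from h import *
to([.5106,.0178,.16])"
```

```text
clock: 12.82
eef_pos: [0.5567, -0.188, 0.0231]
orientation: [0.274, 0.962, 0.0, -0.0]
force: [0.2, -0.3, 0.1]
opening: 0.0513
grip_force: 0.0
clock: 13.45
eef_pos: [0.5596, -0.1894, 0.1687]
orientation: [0.274, 0.962, -0.001, 0.005]
force: [0.5, -0.5, -0.8]
opening: 0.0638
grip_force: 0.0
13.45 shift [0.1509 0.1503 0.0073] turn [ 0.001  0.01  -0.006]
```

```bash
python3 -m jog '75 .035 .036 0 0 0 0;75 .075 .077 0 0 0 0;75 .115 .118 0 0 0 0;75 .147 .151 0 0 0 0;75 .147 .151 0 0 0 0'; python3 -c "
from h import *
to([.5106,.0178,.012])
s=imaging.snapshot('wrist');V=s['image'].max(2)
cv2.imwrite('pics/w4.png',s['image'][:,:,::-1])
E=s['extrinsics'];c=E[:3,:3]@np.array([.5106,.0178,.055])+E[:3,3];print(s['cx']+s['fx']*c[0]/-c[2],s['cy']-s['fy']*c[1]/-c[2])
for u,v in((284,200),(294,200),(284,210)):print(plane(s,u,v,.055))
"
```

```text
clock: 14.08
eef_pos: [0.5094, 0.0206, 0.1622]
orientation: [0.272, 0.962, 0.0, -0.002]
force: [-0.1, -0.1, -0.2]
opening: 0.0639
grip_force: 0.0
14.075 shift [-0.003  -0.0017  0.1502] turn [-0.001 -0.003 -0.002]
280.2320544420375 212.5148020849668
[0.50287515 0.02622439 0.055     ]
[0.50721678 0.0333165  0.055     ]
[0.51035225 0.02166952 0.055     ]
```

View pics/w4.png

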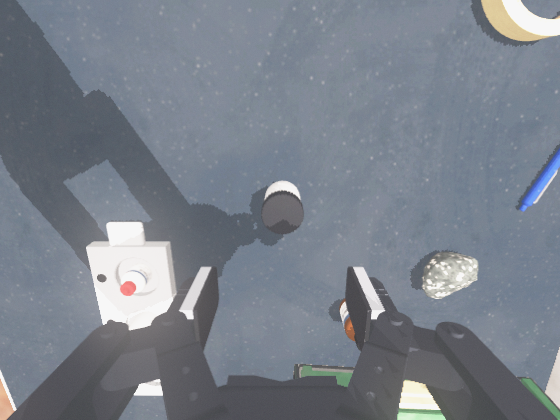

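The can lid is at (283,212), 3 px from the prediction. The small bottle stands in pocket 1.

```bash
python3 -m jog '75 -.001 .001 .05 .0 0 0; 75 -.001 .001 .1 0 0 0; 75 -.001 .001 .13 0 0 0; 75 -.001 .001 .143 0 0 0; 75 -.001 .001 .149 0 0 0' 25; python3 -m jog '30 0 0 0 0 0 0;30 0 0 0 0 0 0;30 0 0 0 0 0 0; 30 0 0 0 0 0 0;30 0 0 0 0 0 0';python3 -m jog '30 0 0 -.02 0 0 0;30 0 0 -.06 0 0 0;30 0 0 -.11 0 0 0; 30 0 0 -.15 0 0 0;30 0 0 -.15 0 0 0'; python3 -c "
from h import *
to([.6128,-.2237,.16])"
```

```text
clock: 14.75
eef_pos: [0.5131, 0.0172, 0.0139]
orientation: [0.274, 0.962, -0.0, -0.0]
force: [0.8, 0.3, 0.3]
opening: 0.0642
grip_force: 0.0
clock: 15.38
eef_pos: [0.5142, 0.0178, 0.0155]
orientation: [0.274, 0.962, 0.0, 0.001]
force: [-0.4, -1.1, 5.9]
opening: 0.0355
grip_force: 25.2
clock: 16.0
eef_pos: [0.5155, 0.0179, 0.168]
orientation: [0.274, 0.962, 0.001, 0.004]
force: [0.3, -0.9, -1.2]
opening: 0.0352
grip_force: 25.3
16.0 shift [-0.2099 -0.1541  0.009 ] turn [ 0.003  0.007 -0.006]
```

```bash
python3 -m jog '30 -.035 -.025 0 0 0 0;30 -.08 -.058 0 0 0 0;30 -.125 -.091 0 0 0 0;30 -.17 -.124 0 0 0 0;30 -.212 -.154 0 0 0 0'; python3 -m jog '30 0 0 0 0 0 0'; python3 -c "
from h import *
to([.6128,-.2237,.16])
s=imaging.snapshot('wrist');t=imaging.snapshot('top')
cv2.imwrite('pics/w5.png',cv2.hconcat([s['image'],cv2.resize(t['image'][130:290,280:400],(240,420))][:2])[:,:,::-1])
E=s['extrinsics'];
for p in ([.6128,-.2237,.014],[.558,-.1905,.014]):
  c=E[:3,:3]@np.array(p)+E[:3,3];print(s['cx']+s['fx']*c[0]/-c[2],s['cy']-s['fy']*c[1]/-c[2])"
```

```text
clock: 16.62
eef_pos: [0.6109, -0.2256, 0.1614]
orientation: [0.274, 0.962, 0.001, -0.002]
force: [-0.1, 0.4, -0.4]
opening: 0.0353
grip_force: 25.3
clock: 16.75
eef_pos: [0.6112, -0.2278, 0.1613]
orientation: [0.276, 0.961, 0.0, -0.002]
force: [0.2, 0.3, -0.8]
opening: 0.0355
grip_force: 25.3
16.75 shift [0.0008 0.0043 0.0013] turn [-0.001 -0.003 -0.011]
286.73453585383845 195.8443199018342
286.1118164445744 126.80220137844209
```

View pics/w5.png

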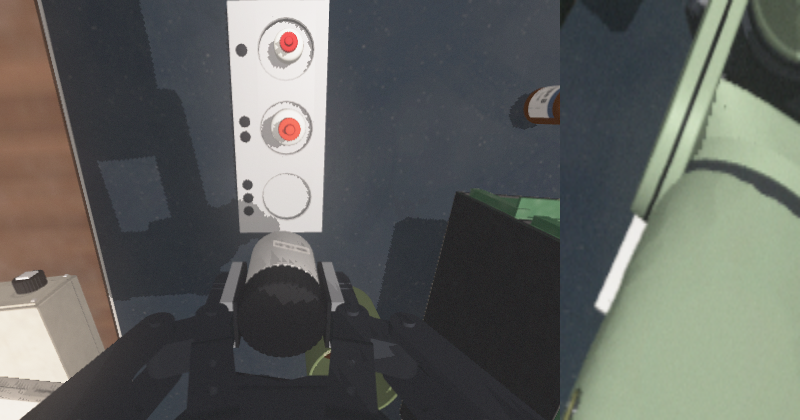

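Pocket 3 is at (286,195), as predicted. The small and tall bottles stand upright in pockets 1 and 2, and the can is held upright.

```bash
python3 -m jog '30 0 .002 .05 0 0 0;30 0 .002 .1 0 0 0;30 0 .002 .125 0 0 0;30 0 .002 .134 0 0 0;30 0 .002 .137 0 0 0'; python3 -m jog '30 0 0 .002 0 0 0;30 0 0 .004 0 0 0;30 0 0 .006 0 0 0; 30 0 0 .007 0 0 0;30 0 0 .007 0 0 0'
```

```text
clock: 17.48
eef_pos: [0.6132, -0.2219, 0.028]
orientation: [0.273, 0.962, 0.0, 0.0]
force: [-2.3, 0.0, 1.7]
opening: 0.0359
grip_force: 25.2
clock: 18.1
eef_pos: [0.6136, -0.2232, 0.0219]
orientation: [0.274, 0.962, -0.0, 0.001]
force: [-2.2, 1.7, 6.8]
opening: 0.0353
grip_force: 25.4
```

```bash
python3 -m jog '48 0 0 0 0 0 0;58 0 0 0 0 0 0;70 0 0 0 0 0 0;70 0 0 0 0 0 0'; python3 -m jog '70 0 0 -.02 0 0 0;70 0 0 -.06 0 0 0;70 0 0 -.11 0 0 0; 70 .03 0 -.15 0 0 0; 70 .08 0 -.16 0 0 0'; python3 -m jog '70 .04 -.03 0 0 0 0;70 .08 -.07 0 0 0 0;70 .08 -.07 0 0 0 0'; python3 -c "
from h import *
s=imaging.snapshot('wrist');t=imaging.snapshot('scene')
cv2.imwrite('pics/f.png',cv2.resize(cv2.hconcat([s['image'],t['image']]),(800,300))[:,:,::-1])"
```

```text
clock: 18.6
eef_pos: [0.6128, -0.2228, 0.02]
orientation: [0.274, 0.962, 0.0, -0.0]
force: [-0.2, 0.1, -0.3]
opening: 0.0599
grip_force: 0.0
clock: 19.23
eef_pos: [0.5479, -0.1824, 0.1866]
orientation: [0.274, 0.962, -0.001, 0.006]
force: [1.0, -0.0, 0.8]
opening: 0.0596
grip_force: 0.0
clock: 19.6
eef_pos: [0.4368, -0.1977, 0.1808]
orientation: [0.275, 0.961, -0.0, -0.001]
force: [-0.1, 0.4, -1.1]
opening: 0.0599
grip_force: 0.0
```

View pics/f.png

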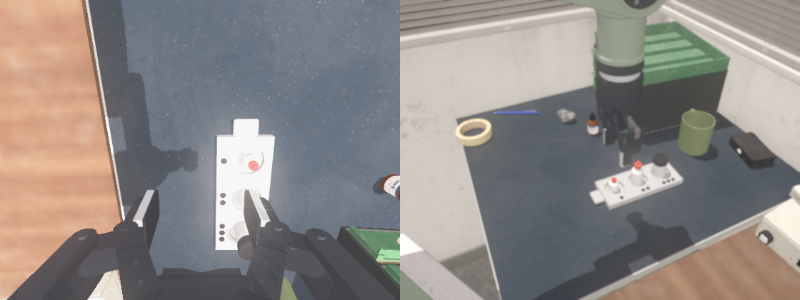

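All three stand in their pockets; can at (660,167) in the right half. A numeric check that the can is seated follows, since my picture budget is used up.

```bash
python3 -c "
from h import *
P=[.6128,-.2237,.061];rs=[]
for n in('top','scene'):
    s=imaging.snapshot(n);V=s['image'].max(2)
    E=s['extrinsics'];c=E[:3,:3]@np.array(P)+E[:3,3];u,v=s['cx']+s['fx']*c[0]/-c[2],s['cy']-s['fy']*c[1]/-c[2]
    x,y=int(u)-22,int(v)-22
    for c,a,m in blobs(V[y:y+44,x:x+44]<70,60): 
        ys,xs=np.nonzero(m); print(n,(u,v),c+[x,y],a,xs.min()+x,xs.max()+x,ys.min()+y,ys.max()+y)
    if n=='scene': print(V[y:y+44:2,x:x+44:2])
    else: print([plane(s,*(c+[x,y]),.061).round(4) for c,a,m in blobs(V[y:y+44,x:x+44]<70,60)])
print(readout.get_state()['clock'])
"
```

```text
top (np.float64(359.2279823664557), np.float64(177.12904721990915)) [357.2 179.5] 270 348 366 171 189
[array([ 0.6086, -0.2202,  0.061 ])]
[[ 78  78  77  78  78  77  77  77  77  77  77  78  79  81  82  84  90  92
   97 102 103 104]
 [ 78  78  78  78  78  78  77  78  79  80  85  91  95  99 102 102 105 105
  106 105 104 105]
 [ 81  79  78  79  80  82  85  91  93  98 102 106 106 107 107 107 106 106
  105 106 104 105]
 [ 98  89  86  91  93  98 103 104 105 106 107 106 107 107 107 107 106 106
  105 105 105 105]
 [106 104 103 105 106 106 107 107 106 106 106 106 107 107 108 107 105 106
  105 105 106 106]
 [106 106 106 107 108 108 108 108 108 107 107 107 107 106 106 106 105 106
  106 106 105 107]
 [107 107 107 107 108 109 108 108 108 108 108 107 107 107 106 106 106 107
  106 106 107 106]
 [108 107 107 108 107 107 107 107 107 107 108 108 107 107 107 106 107 107
  107 107 106 105]
 [109 108 108 107 108 107 108 106 104 101 102 102 104 106 107 107 106 107
  108 107 105 105]
 [109 109 108 109 109 108 104  96  93  91  91  90  91  98 104 107 107 107
  107 107 107 106]
 [110 109 109 110 109 104  94  
[... 390 characters left out ...]
  95  92  90  89 106 108
  109 109 110 109]
 [116 117 119 129 142 128  90  86  88  91  91  92  90  88  86 127 137 113
  109 109 110 108]
 [133 155 185 204 214 192 139  93  86  85  84  84  83  83 101 188 204 145
  111 110 109 109]
 [206 223 230 232 224 207 189 145 109  92  88  87  90 102 151 216 230 202
  134 110 109 109]
 [233 234 234 231 213 204 202 194 183 165 151 152 164 175 194 225 233 228
  192 128 111 112]
 [234 234 234 231 211 200 202 202 205 206 205 205 205 202 196 215 231 233
  225 188 127 112]
 [234 234 234 227 198 197 201 201 205 208 209 208 207 202 191 189 220 232
  233 225 187 126]
 [234 234 234 225 194 194 199 201 205 207 208 208 205 199 206 203 198 226
  233 233 224 181]]
19.8
```

```bash
python3 -c "
from rig import workorder
print(workorder.close_job())"
```

```text
the job is handed in; nothing more can be done
None
```

I loaded the small bottle, tall dropper bottle and can into pockets one, two and three in that order and handed the job in at about 20 s; the last pictures and a contact-height check show all three upright and seated, and the brown bottle and rock were never touched.

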